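# Zero the granule mill and back it off three clicks

### The arm

A 6-joint arm with a two-finger parallel gripper is mounted at the origin on the work surface. World frame = base frame: x ahead of the robot, y to its left, z up, the work surface at z = 0. Lengths are in m, angles in rad, forces in N, time in s.
With the tool pointing down it reaches from about 0.275 to 0.85 m from the base axis. Payload 5.2 kg.
Tool frame: the origin (TCP) lies midway between the tips of the shut fingers; the grasp point (between the pads) lies 19 mm behind it; y points along the fingers, x is the direction in which the jaws open and shut, and the axes are right-handed (so a half turn about y gives the same grasp; the last joint's range is limited). The gripper opens to 85 mm and grips with 20 to 120 N. Pads are 22 mm wide; open, the fingers measure 114 mm over their backs; the gripper's body (76 mm by 85 mm) begins 54 mm behind the grasp point. The pads swing forward as they close: fully open they stand 13 mm farther back than shut.
Start: joints at [-0.203, 0.259, 1.535, -0, 1.348, -0.203], TCP at [0.55, 0, 0.203] pointing down, gripper open.
Joint ranges: [-3.14, 3.14], [-0.91, 2.08], [0.19, 2.58], [-1.22, 4.36], [0.22, 2.71], [-3.12, 3.12]. Speed limits (rad/s): [2.57, 2.57, 3.14, 3.14, 3.14, 3.14].

### API

Orientations are given as a unit quaternion [x, y, z, w].
In Python, from cell import monitor, optics, env gives the robot as it stands. The module is installed in compiled form; this text tells all that it offers.
- The arm moves only by the tool step_arm, never from a script. Its argument "series" is a list of rows, each an object with "travel": the shift along the tool's x, y, z in m, a list of three; "twist": the turn about the tool's y in degrees; "hand": the finger opening in m, from 0 to 0.0854. In form: [{"travel": [tx, ty, tz], "twist": twist, "hand": hand}, ...]. A call has 1 to 5 rows; each row shifts and turns the pose as measured when the row begins, along the tool's axes as they then stand; what a row does not reach is not made up. A row lasts 1/12 s, in which the tool goes at most 41.7 mm and 7.16 degrees, less where a joint would pass 70% of its speed; a pose out of reach is approached as far as the arm can. A call is refused whole if a number of a shift passes 0.0417 or a number of a turn 7.16, either way. A call with a gripper value outside its range is refused whole. The fingers move at their own pace and stop on an object; "grip_force" is the grip in N (left out, the last holds). Time passes only in rows, so rows that do not move let the fingers close. It gives the time, the measured TCP pose, the force and the opening at its end, in the units of the state.
- monitor.observe(): the state, without advancing time (a new reading comes with each control period).
- optics.snapshot(name): name is "scene" or "side" or "wrist"; returns the picture (420x560x3 uint8, red, green, blue); there is no depth.
- optics.camera_info(name): a dict with "K" (3x3 intrinsics, pixels), "dist" ([k1, k2, p1, p2, k3] as OpenCV has them; the pictures are not rectified), "world_from_camera" (4x4, takes a point from camera to world coordinates); the wrist camera has in their place "hand_eye" (4x4, takes a point from camera to tool coordinates, whose origin is the TCP and whose axes are the tool frame's). Camera axes: x right, y down, z forward; pixel columns grow to the right and rows downward; lengths in m; the calibration is good to about 2 mm. A picture is of the moment at which its call begins: read the wrist's pose just before it. camera_info takes no time and is no camera call.
- env.hand_in(): hands the job in, once; it reports no verdict.
The state is a dict: "clock": time; "qpos": joint angles; "qvel": joint speeds; "joint_torque": joint torques, N m; "ee_pos": TCP position; "tcp_rot": TCP orientation; "force": force on the tool from outside, world axes, zero at the start; "wrist_torque": the same for the moment, N m; "grip_width": finger opening in m.
Only numpy, scipy, OpenCV 4.12 (cv2) and the standard library are available. Lean on these libraries where they do the work, as an engineer would, in place of code of your own. Each camera call takes 0.05 s, during which the arm holds its last target.

### The job

The bench mill has been left far too coarse. Turn its adjustment ring clockwise by the grip bar until you feel the two burrs touch, without forcing them together, then back it off three clicks and let go. Leave the bowl, jar and brush beside it where they are.

Things in the scene. Friction and masses are not known exactly. Their poses are not given: they have to be found in the camera images.
- ring_grip (a point): Grip bar of the adjustment ring on top of the mill: plain metal, 68 mm long (this point's x axis), 16 mm wide (y), 36 mm high, both ends alike. Pinch it across its width from above. The point lies on the vertical turning axis, 13 mm below the bar's top, 23 mm above the flat top of the ring, 0.181 m above the bench. Clockwise from above closes the burrs, anticlockwise opens them.
- ring: The flat black ribbed adjustment ring, 96 mm diameter, 16 mm high, that carries the bar; origin on the axis at its underside, x along the bar, z up. It clicks every 20 degrees (0.349 rad), about 0.1 N m to pull it out of a click; let go (unless just half-way), it drops into the nearest. It starts 5 to 8 clicks from the touch, more than one grasp's turn; its angle does not tell where the touch is.
- upper_burr (a point): Centre of the lower face of the upper burr, a steel disc of 72 mm diameter seen edge-on in the slot under the mill's head. One click of the ring moves it only 0.25 mm (anticlockwise up, clockwise down), far less than the error of this reading.
- lower_burr (a point): Centre of the upper face of the like lower burr, fixed; 0.098 m above the bench, z up. Touch is exactly at a click (zero). There the ring meets 0.15 N m more, and past it a springy 2.2 N m per rad: 0.25 N m and rising is the touch, not a click. Let go, it springs back to zero. Over one click past zero (about 0.8 N m) damages the burrs. Three clicks off is a gap of 0.75 mm.
- mill: The grey bench mill, fixed; base 180 mm (its x) by 150 mm (y); round aluminium head of 116 mm diameter, top 0.138 m above the bench, the ring above it. Origin under its middle on the ring's axis, at bench height. A catch tray stands out 155 mm to its -x, 30 mm high; a feed chute 115 mm to its +x, up to 0.145 m high.
- bowl: Loose green plastic bowl, 110 mm across, 50 mm high, upright beside the mill; origin under its middle. Not part of the job.
- jar: Loose amber jar with a white cap, 60 mm diameter, 85 mm high, upright beside the mill; origin under its middle. Not part of the job.
- brush: Loose hand brush with a wooden handle, 200 mm long (its x), lying flat beyond the feed chute; origin under its middle. Not part of the job.

How it is judged:
On the way:
1. the burrs are brought into touch: the ring is turned at least 0.02 rad into the springy resistance (z of upper_burr in the frame of lower_burr below -1.43e-05 m), for 0.1 s.
At the end, for the whole second after the job is handed in: After the burrs have touched, the ring stands three clicks open from the touch (burr gap 0.75 mm, within 0.35 of a click, that is 7 degrees of ring), let go (z of upper_burr in the frame of lower_burr between 0.0006625 and 0.0008375 m).
It fails at once if the burrs are forced together: ring turned more than one click (0.35 rad) past the touch (z of upper_burr in the frame of lower_burr below -0.00025 m).
It fails at once if the bowl is pushed away (30 mm) or tipped over (distance of bowl from where it was at the start of the episode above 0.03 m or angle between bowl's own z axis and vertical above 0.5 rad).
It fails at once if the jar is pushed away (30 mm) or tipped over (distance of jar from where it was at the start of the episode above 0.03 m or angle between jar's own z axis and vertical above 0.5 rad).
It fails at once if the brush is pushed away (30 mm) (distance of brush from where it was at the start of the episode above 0.03 m).
It also fails if it takes over 72 s, if anything falls off the work surface, if the arm or the gripper's body presses on something with over 40 N, if the wrist force passes 120 N, or if a joint passes its speed limit or range.

## Working session

There is one attempt and no reset: what is moved stays moved. The work goes in short steps, Python scripts to look and compute and a tool call to move; the robot and the scene stay as the last step left them, time stands still between calls to the robot, and variables do not carry over. Pictures are saved under pics/ and viewed, and the job is handed in when it is done.

Besides the shell and the picture viewer there is one more tool, called in YAML: its name, and indented under it one key for each argument. step_arm: Moves the arm, as the interface text tells. Its arguments: {"type":"object","properties":{"series":{"type":"array","items":{"type":"object","properties":{"travel":{"type":"array","items":{"type":"number"}},"twist":{"type":"number"},"hand":{"type":"number"}}}},"grip_force":{"type":"number"}},"required":["series"]}

```bash
mkdir -p pics; python3 - <<'E'
from cell import monitor, optics, env
import cv2
s=monitor.observe(); print(s)
for n in("scene","side","wrist"):
    im=optics.snapshot(n); cv2.imwrite(f"pics/{n}0.png",im[:,:,::-1]); print(n,optics.camera_info(n))
E
```

```text
{'clock': 0.0, 'qpos': array([-2.02737801e-01,  2.59330702e-01,  1.53610764e+00,  1.19961338e-05,
        1.34798098e+00, -2.02793529e-01]), 'qvel': array([ 0.00143527, -0.0011744 , -0.00055084, -0.00083445,  0.00082041,
       -0.00079631]), 'joint_torque': array([ 1.06436883e-04, -4.46029150e+01, -2.90570551e+01, -7.42485804e-05,
        1.18754001e-02, -2.51378208e-05]), 'ee_pos': array([5.49417542e-01, 1.81985794e-04, 2.02171497e-01]), 'tcp_rot': array([-7.06972380e-01,  6.12997428e-04,  6.50520972e-04,  7.07240592e-01]), 'force': array([0.43555982, 0.95300403, 0.28314569]), 'wrist_torque': array([0.0054679 , 0.02604578, 0.00336034]), 'grip_width': 0.08569034252925417}
scene {'K': array([[493.16412819,   0.        , 279.84237908],
       [  0.        , 493.16412819, 202.73268477],
       [  0.        ,   0.        ,   1.        ]]), 'dist': array([-0.17901749,  0.        ,  0.        ,  0.        ,  0.        ]), 'world_from_camera': array([[ 0.07608902,  0.84354766, -0.53163691,  1.20159132],
       [ 0.99708761, -0.06160476,  0.04495713,  0.0242477 ],
       [ 0.00517212, -0.53
[... 515 characters left out ...]
607382, -0.53297882,  0.65082176],
       [ 0.        ,  0.        ,  0.        ,  1.        ]])}
wrist {'K': array([[298.21790535,   0.        , 276.68876646],
       [  0.        , 298.21790535, 205.73038346],
       [  0.        ,   0.        ,   1.        ]]), 'dist': array([-0.00379529,  0.        ,  0.        ,  0.        ,  0.        ]), 'hand_eye': array([[ 9.99999146e-01, -1.10058925e-04, -1.30227938e-03,
        -5.59642099e-04],
       [ 1.20844542e-03, -3.01598070e-01,  9.53434394e-01,
        -1.70450648e-01],
       [-4.97698911e-04, -9.53435154e-01, -3.01597679e-01,
         7.71372491e-02],
       [ 0.00000000e+00,  0.00000000e+00,  0.00000000e+00,
         1.00000000e+00]])}
```

View pics/scene0.png

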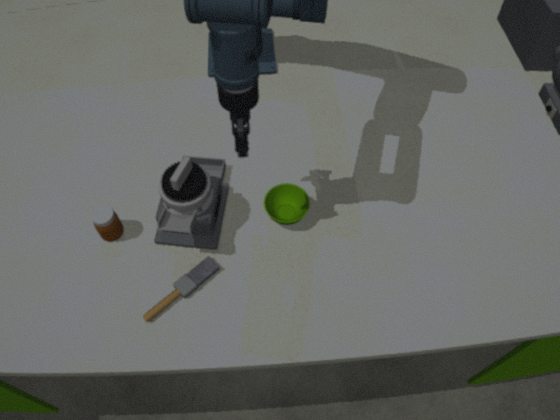

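View pics/side0.png

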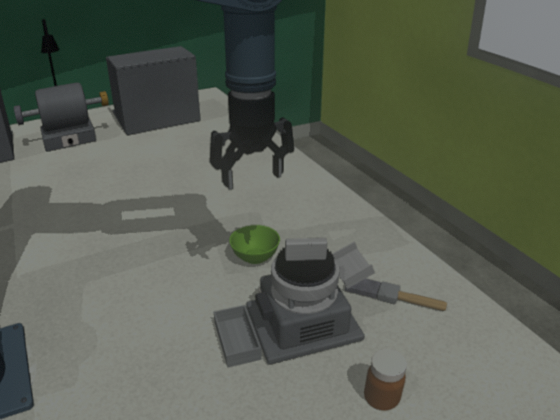

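View pics/wrist0.png

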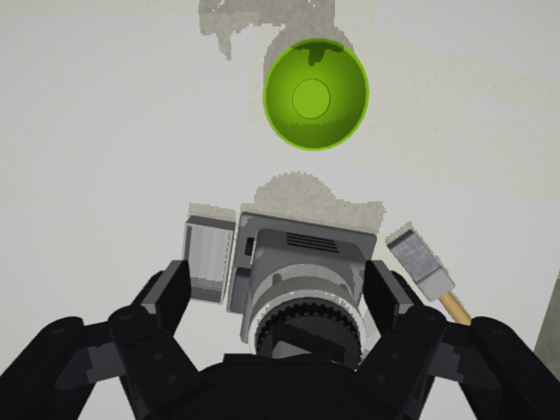

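```bash
python3 - <<'E'
import cv2
a=cv2.imread("pics/scene0.png")[145:220,150:230]; b=cv2.imread("pics/side0.png")[225:315,255:355]
cv2.imwrite("pics/ca.png",cv2.resize(a,None,fx=7,fy=7,interpolation=cv2.INTER_CUBIC)); cv2.imwrite("pics/cb.png",cv2.resize(b,None,fx=6,fy=6,interpolation=cv2.INTER_CUBIC))
E
```

```text
(no output)
```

View pics/ca.png

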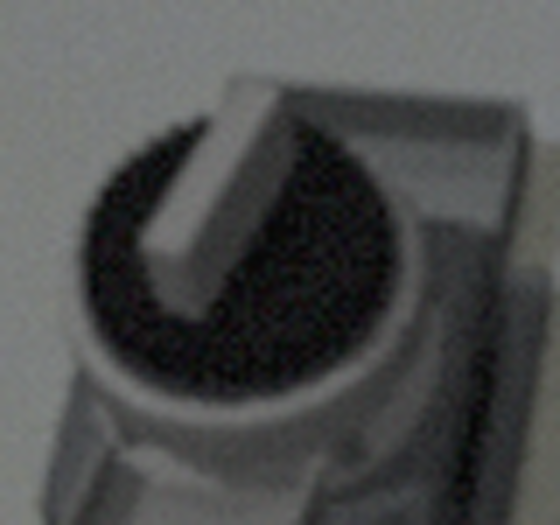

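View pics/cb.png

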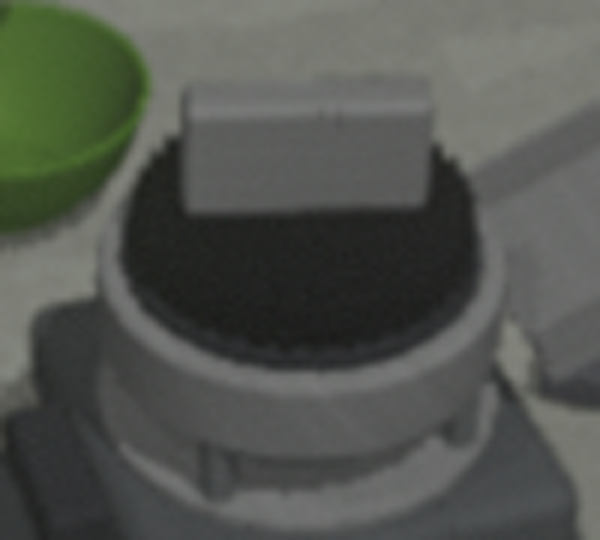

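```bash
cat > h.py <<'E'
import numpy as np,cv2
from cell import optics
def bp(n,pts,z):
    c=optics.camera_info(n); T=c["world_from_camera"]
    u=cv2.undistortPoints(np.array(pts,float).reshape(-1,1,2),c["K"],c["dist"]).reshape(-1,2)
    d=np.c_[u,np.ones(len(u))]@T[:3,:3].T; o=T[:3,3]
    return o+d*((z-o[2])/d[:,2])[:,None]
E
python3 - <<'E'
from h import *
p=np.array([(238,80),(282,88),(180,250),(143,240)])/7-0.43+[150,145]
w=bp("scene",p,.194);print(w.round(4),w.mean(0))
v=(w[2]+w[3]-w[0]-w[1]);print(np.degrees(np.arctan2(v[1],v[0])))
p=np.array([(188,84),(430,78),(432,110),(188,114)])/6-0.42+[255,225]
w=bp("side",p,.194);print(w.round(4),w.mean(0))
v=(w[1]+w[2]-w[0]-w[3]);print(np.degrees(np.arctan2(v[1],v[0])))
E
```

```text
[[ 0.5475 -0.1275  0.194 ]
 [ 0.5516 -0.1139  0.194 ]
 [ 0.6096 -0.1427  0.194 ]
 [ 0.6051 -0.1539  0.194 ]] [ 0.57844225 -0.13449365  0.194     ]
-25.56723577856402
[[ 0.5519 -0.1181  0.194 ]
 [ 0.6113 -0.1465  0.194 ]
 [ 0.6038 -0.1592  0.194 ]
 [ 0.5453 -0.1301  0.194 ]] [ 0.5780736  -0.13846437  0.194     ]
-26.035813531116133
```

step_arm:
  series:
    - {"travel":[0.007,-0.008,-0.034],"twist":0,"hand":0.085}
    - {"travel":[0.007,-0.008,-0.034],"twist":0,"hand":0.085}
    - {"travel":[0.007,-0.008,-0.034],"twist":0,"hand":0.085}
    - {"travel":[0.007,-0.008,-0.034],"twist":0,"hand":0.085}
    - {"travel":[0,0,0],"twist":0,"hand":0.085}

```text
clock: 0.57
ee_pos: [0.577, -0.1375, 0.2325]
tcp_rot: [-0.706, -0.0, 0.005, 0.708]
force: [0.8, 0.2, 0.5]
grip_width: 0.0851
```

step_arm:
  series:
    - {"travel":[0,0,0],"twist":-7.1,"hand":0.085}
    - {"travel":[0,0,0],"twist":-7.1,"hand":0.085}
    - {"travel":[0,0,0],"twist":-7.1,"hand":0.085}
    - {"travel":[0,0,0],"twist":-7.1,"hand":0.085}
    - {"travel":[0,0,0],"twist":-7.1,"hand":0.085}

```text
clock: 0.98
ee_pos: [0.5761, -0.1404, 0.2301]
tcp_rot: [-0.669, -0.217, 0.223, 0.675]
force: [1.2, 0.3, 0.4]
grip_width: 0.0849
```

step_arm:
  series:
    - {"travel":[0,0,0],"twist":-7.1,"hand":0.085}
    - {"travel":[0,0,0],"twist":-7.1,"hand":0.085}
    - {"travel":[0,0,0],"twist":-7.1,"hand":0.085}
    - {"travel":[0,0,0],"twist":-7.1,"hand":0.085}
    - {"travel":[0,0,0],"twist":0,"hand":0.085}

```text
clock: 1.4
ee_pos: [0.5746, -0.1382, 0.2274]
tcp_rot: [-0.591, -0.378, 0.384, 0.601]
force: [0.1, 0.1, -0.2]
grip_width: 0.0854
```

```bash
cat > st.py <<'E'
from cell import monitor
import numpy as np,sys
from scipy.spatial.transform import Rotation as R
C=np.array([0.578,-0.1365])
def st(t=None):
    s=monitor.observe(); r=R.from_quat(s["tcp_rot"]).as_matrix()
    yaw=np.degrees(np.arctan2(r[1,0],r[0,0]))
    d=np.r_[C-s["ee_pos"][:2],0]
    print("clk %.2f yaw %.1f down-axis %s pos %s tool-delta to C %s mm\n tq %s F %s q1 %.2f q6 %.2f grip %.4f"%(s["clock"],yaw,r[:,1].round(3),s["ee_pos"].round(4),(r.T@d*1000).round(1),s["wrist_torque"].round(3),s["force"].round(1),s["qpos"][0],s["qpos"][5],s["grip_width"]),"q4",s["qpos"][3].round(3))
if __name__=="__main__": st()
E
python3 - <<'E'
from st import *; st()
from cell import optics
import cv2
for n in("wrist","scene"): cv2.imwrite(f"pics/{n}1.png",optics.snapshot(n)[:,:,::-1])
E
```

```text
clk 1.40 yaw 65.2 down-axis [-0.015  0.007 -1.   ] pos [ 0.5746 -0.1382  0.2274] tool-delta to C [ 3.  -0.  -2.4] mm
 tq [-0.054 -0.06  -0.029] F [ 0.1  0.1 -0.2] q1 -0.42 q6 -1.56 grip 0.0854 q4 0.0
```

View pics/wrist1.png

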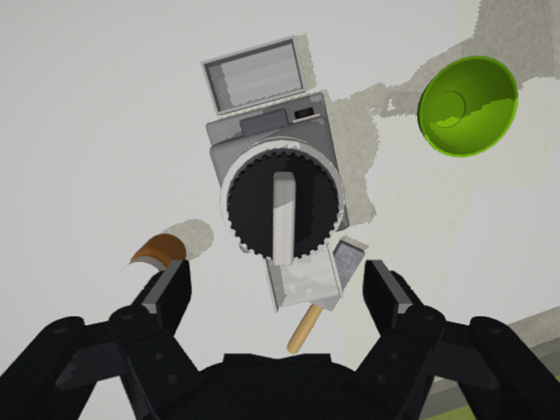

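```bash
python3 - <<'E'
from st import *
from cell import optics
import cv2
s=monitor.observe(); c=optics.camera_info("wrist")
T=np.eye(4);T[:3,:3]=R.from_quat(s["tcp_rot"]).as_matrix();T[:3,3]=s["ee_pos"];T=T@c["hand_eye"]
im=cv2.imread("pics/wrist1.png");cv2.imwrite("pics/cw.png",cv2.resize(im[150:290,220:360],None,fx=4,fy=4))
p=np.array([(275,173),(294,173),(294,265),(273,265)],float)
u=cv2.undistortPoints(p.reshape(-1,1,2),c["K"],c["dist"]).reshape(-1,2)
d=np.c_[u,np.ones(4)]@T[:3,:3].T;o=T[:3,3];w=o+d*((.194-o[2])/d[:,2])[:,None]
print(w.round(4),w.mean(0)); v=w[2]+w[3]-w[0]-w[1];print(np.degrees(np.arctan2(v[1],v[0])))
E
```

```text
[[ 0.5399 -0.1236  0.194 ]
 [ 0.5456 -0.1117  0.194 ]
 [ 0.6102 -0.1409  0.194 ]
 [ 0.6033 -0.1554  0.194 ]] [ 0.57473825 -0.13291959  0.194     ]
-25.493706770353302
```

View pics/cw.png

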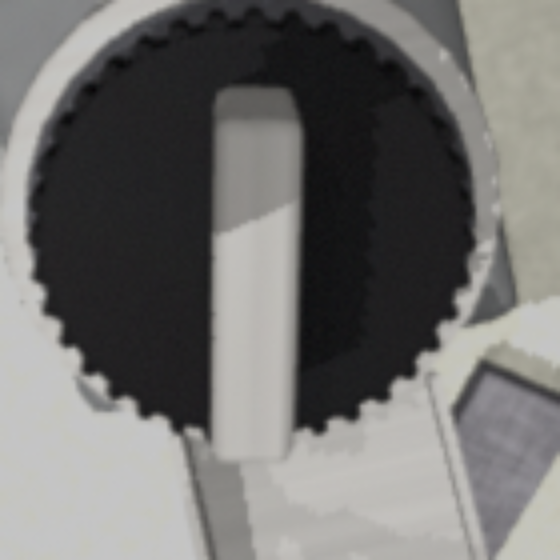

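step_arm:
  series:
    - {"travel":[0.003,0.02,-0.0025],"twist":0.5,"hand":0.085}
    - {"travel":[0,0.02,0],"twist":0,"hand":0.085}
    - {"travel":[0,0.018,0],"twist":0,"hand":0.085}
    - {"travel":[0,0,0],"twist":0,"hand":0.085}

```text
clock: 1.83
ee_pos: [0.5785, -0.1361, 0.1691]
tcp_rot: [-0.598, -0.369, 0.373, 0.606]
force: [-0.9, 0.3, 0.0]
grip_width: 0.0849
```

```bash
python3 st.py
```

```text
clk 1.83 yaw 63.3 down-axis [-0.011  0.005 -1.   ] pos [ 0.5785 -0.1361  0.1691] tool-delta to C [-0.6  0.   0.3] mm
 tq [0.04  0.011 0.023] F [-0.9  0.3  0. ] q1 -0.42 q6 -1.52 grip 0.0849 q4 0.0
```

step_arm:
  series:
    - {"travel":[0,0,0],"twist":0,"hand":0.03}
    - {"travel":[0,0,0],"twist":-0.7,"hand":0.02}
    - {"travel":[0,0,0],"twist":0,"hand":0.0}
    - {"travel":[0,0,0],"twist":0,"hand":0.0}
    - {"travel":[0,0,0],"twist":0,"hand":0.0}
  grip_force: 60

```text
clock: 2.25
ee_pos: [0.5797, -0.1364, 0.1722]
tcp_rot: [-0.598, -0.372, 0.375, 0.603]
force: [-0.4, -0.4, 0.5]
grip_width: 0.0252
```

step_arm:
  series:
    - {"travel":[0,0,0],"twist":0,"hand":0.0}
    - {"travel":[0,0,0],"twist":0,"hand":0.0}
    - {"travel":[0,0,0],"twist":0,"hand":0.0}
    - {"travel":[0,0,0],"twist":0,"hand":0.0}

```text
clock: 2.58
ee_pos: [0.5808, -0.137, 0.1745]
tcp_rot: [-0.599, -0.372, 0.374, 0.602]
force: [-0.1, -0.6, -0.1]
grip_width: 0.0002
```

```bash
python3 st.py
```

```text
clk 2.58 yaw 63.7 down-axis [-0.004  0.002 -1.   ] pos [ 0.5808 -0.137   0.1745] tool-delta to C [-0.8  0.   2.7] mm
 tq [-0.038 -0.049 -0.016] F [-0.1 -0.6 -0.1] q1 -0.42 q6 -1.53 grip 0.0002 q4 0.0
```

```bash
python3 - <<'E'
from cell import optics
import cv2
for n in("wrist","scene","side"): cv2.imwrite(f"pics/{n}2.png",optics.snapshot(n)[:,:,::-1])
E
python3 -c "
import cv2
b=cv2.imread('pics/side2.png')[150:330,210:390]
cv2.imwrite('pics/c2.png',cv2.resize(b,None,fx=3,fy=3))"
```

```text
(no output)
```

View pics/c2.png

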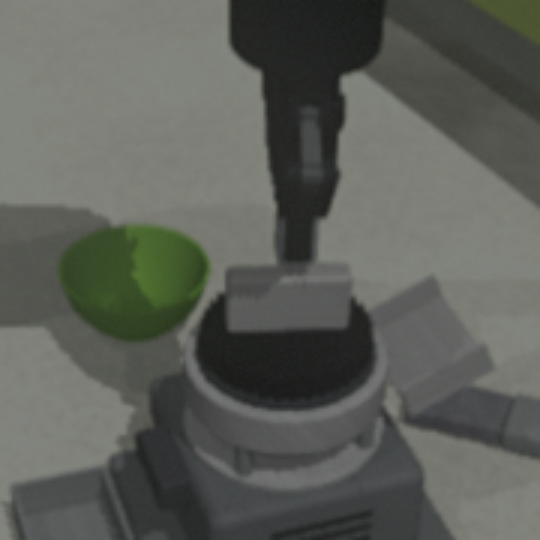

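View pics/wrist2.png

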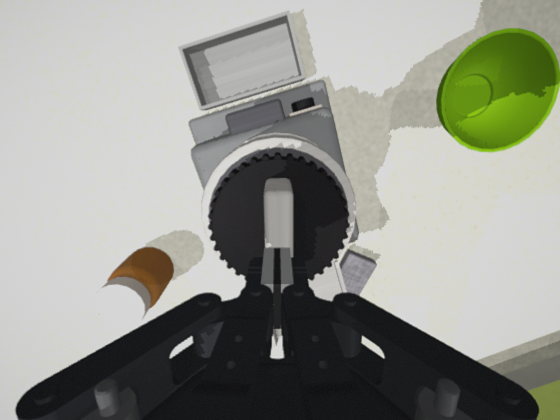

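```bash
python3 - <<'E'
from st import *
from cell import optics
import cv2
s=monitor.observe();r=R.from_quat(s["tcp_rot"]).as_matrix();p=s["ee_pos"]
ps=np.array([p,p-r[:,1]*.019,p-r[:,1]*.073,[.578,-.1365,.194]])
for n in("scene","side","wrist"):
    c=optics.camera_info(n)
    if n=="wrist":
        T=np.eye(4);T[:3,:3]=r;T[:3,3]=p;T=T@c["hand_eye"]
    else: T=c["world_from_camera"]
    Ti=np.linalg.inv(T)
    u=cv2.projectPoints(ps,cv2.Rodrigues(Ti[:3,:3])[0],Ti[:3,3],c["K"],c["dist"])[0].reshape(-1,2)
    print(n,u.round(1).tolist())
    im=cv2.imread(f"pics/{n}2.png");im=np.clip(im.astype(float)*1.8,0,255).astype(np.uint8)
    c0=u.mean(0).astype(int);x0=max(0,c0[0]-70);y0=max(0,c0[1]-60)
    k=cv2.resize(im[y0:y0+130,x0:x0+140],None,fx=4,fy=4)
    for i,q in enumerate(u): cv2.circle(k,tuple(((q-[x0,y0]+.5)*4).astype(int).tolist()),3,[(0,0,255),(0,255,0),(255,0,0),(255,0,255)][i],-1)
    cv2.imwrite(f"pics/o2{n}.png",k)
E
```

```text
scene [[180.1, 174.3], [178.6, 169.1], [174.1, 153.3], [178.8, 167.8]]
side [[306.7, 249.5], [307.1, 240.1], [308.4, 212.0], [305.6, 240.0]]
wrist [[277.3, 242.4], [277.4, 256.5], [277.7, 320.5], [276.0, 252.8]]
```

View pics/o2scene.png

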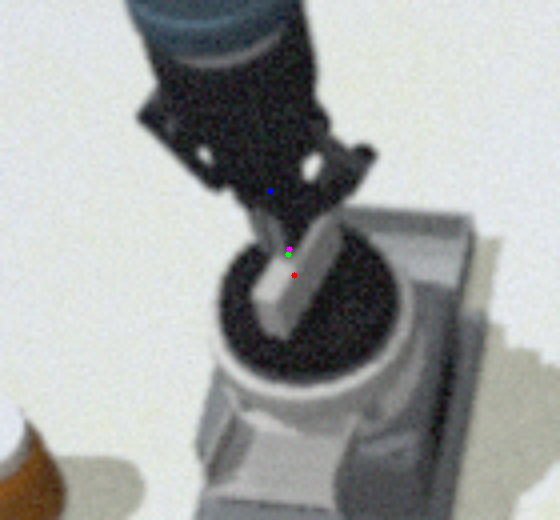

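View pics/o2side.png

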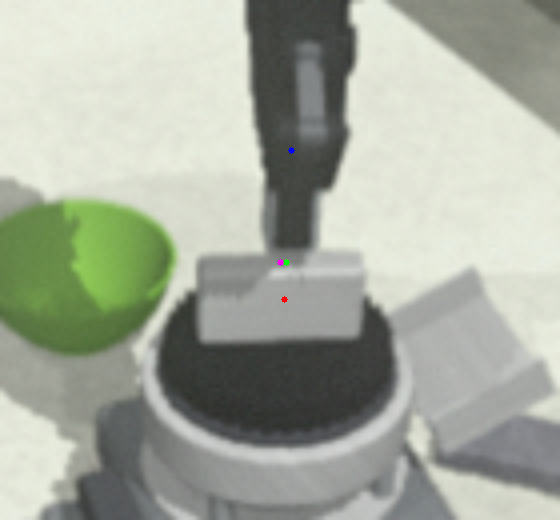

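View pics/o2wrist.png

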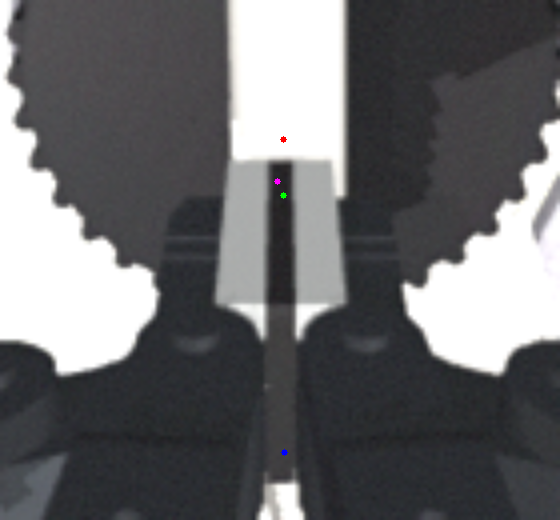

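```bash
python3 - <<'E'
import cv2
im=cv2.imread("pics/wrist2.png")
cv2.imwrite("pics/cw2.png",cv2.resize(im[165:345,180:380],None,fx=3.3,fy=3.3,interpolation=cv2.INTER_CUBIC))
im=cv2.convertScaleAbs(cv2.imread("pics/scene2.png"),alpha=1.5)
cv2.imwrite("pics/cs2.png",cv2.resize(im[120:210,130:230],None,fx=6,fy=6,interpolation=cv2.INTER_CUBIC))
E
```

```text
(no output)
```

View pics/cw2.png

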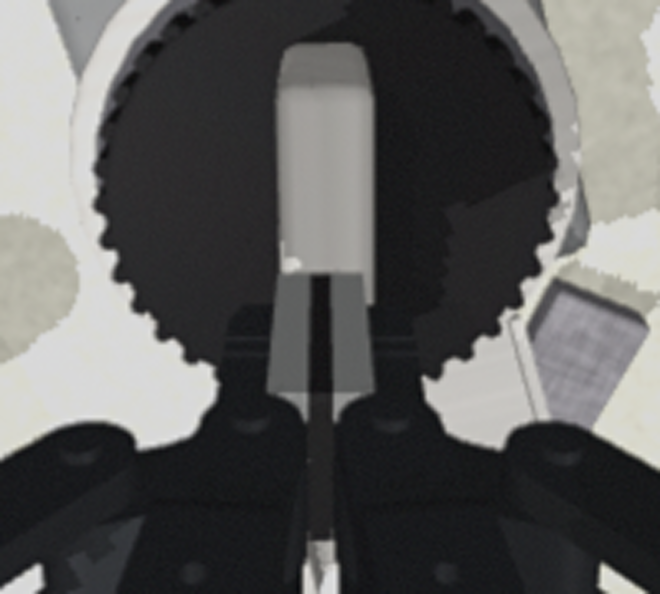

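View pics/cs2.png

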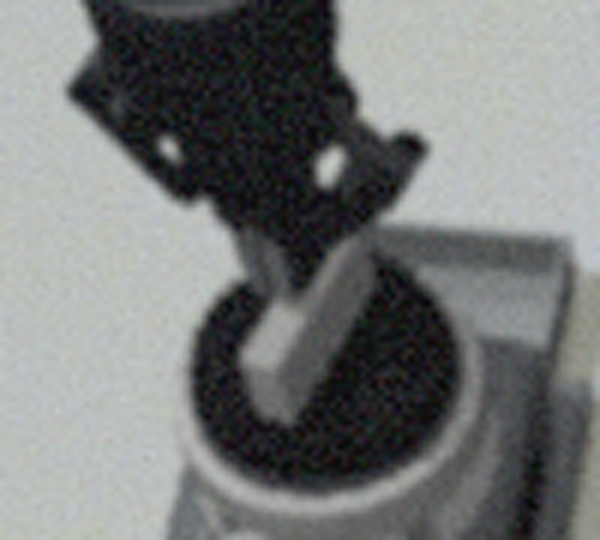

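step_arm:
  series:
    - {"travel":[0,-0.01,0],"twist":0,"hand":0.06}
    - {"travel":[0,0,0],"twist":0,"hand":0.06}
    - {"travel":[0,0,0],"twist":0,"hand":0.06}
    - {"travel":[0,0,0],"twist":0,"hand":0.06}

```text
clock: 3.07
ee_pos: [0.5807, -0.1369, 0.1854]
tcp_rot: [-0.599, -0.372, 0.374, 0.602]
force: [0.0, -0.2, -1.0]
grip_width: 0.0483
```

```bash
cat > look.py <<'E'
import sys
from st import *
from cell import optics
import cv2
k=sys.argv[1]; st()
s=monitor.observe();r=R.from_quat(s["tcp_rot"]).as_matrix();p=s["ee_pos"]
ps=np.array([p,p-r[:,1]*.019,p-r[:,1]*.073])
out=[]
for n in sys.argv[2:]:
    c=optics.camera_info(n); im=optics.snapshot(n)[:,:,::-1]
    if n=="wrist":
        T=np.eye(4);T[:3,:3]=r;T[:3,3]=p;T=T@c["hand_eye"]
    else: T=c["world_from_camera"]
    Ti=np.linalg.inv(T)
    u=cv2.projectPoints(ps,cv2.Rodrigues(Ti[:3,:3])[0],Ti[:3,3],c["K"],c["dist"])[0].reshape(-1,2)
    f=4 if n!="wrist" else 2
    w=400//f; x0=int(np.clip(u[0,0]-w/2,0,560-w)); y0=int(np.clip(u[0,1]-w/2-(0 if n=="wrist" else 15),0,420-w))
    q=cv2.resize(cv2.convertScaleAbs(im[y0:y0+w,x0:x0+w],alpha=1 if n=="wrist" else 1.5),(400,400),interpolation=cv2.INTER_CUBIC)
    for i,a in enumerate(u): cv2.circle(q,tuple(((a-[x0,y0]+.5)*f).astype(int).tolist()),2,[(0,0,255),(0,255,0),(255,0,0)][i],-1)
    out.append(q)
cv2.imwrite(f"pics/{k}.png",np.hstack(out))
E
python3 look.py l3 side wrist
```

```text
clk 3.07 yaw 63.7 down-axis [-0.005  0.003 -1.   ] pos [ 0.5807 -0.1369  0.1854] tool-delta to C [-0.8  0.   2.7] mm
 tq [-0.007  0.027  0.042] F [ 0.  -0.2 -1. ] q1 -0.42 q6 -1.53 grip 0.0483 q4 0.0
```

View pics/l3.png

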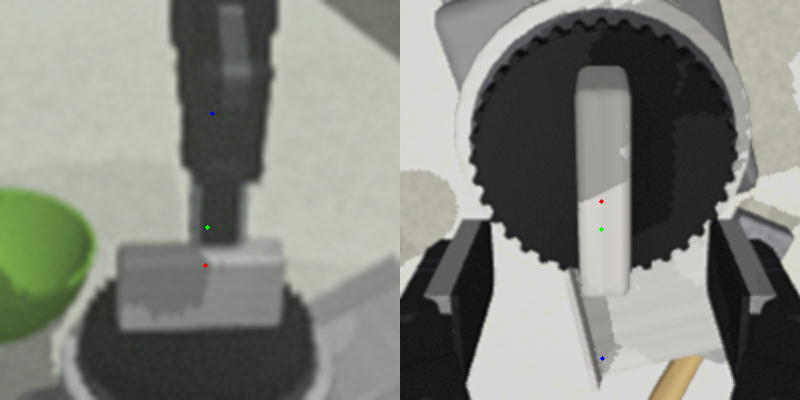

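step_arm:
  series:
    - {"travel":[0,0.012,0.002],"twist":-0.5,"hand":0.06}
    - {"travel":[0,0.01,0],"twist":0,"hand":0.06}
    - {"travel":[0,0.008,0],"twist":0,"hand":0.06}
    - {"travel":[0,0,0],"twist":0,"hand":0.06}

```text
clock: 3.5
ee_pos: [0.5787, -0.136, 0.1536]
tcp_rot: [-0.597, -0.375, 0.376, 0.601]
force: [0.1, 0.8, -0.5]
grip_width: 0.0601
```

```bash
python3 look.py l4 side wrist
```

```text
clk 3.50 yaw 64.2 down-axis [-0.005  0.003 -1.   ] pos [ 0.5787 -0.136   0.1536] tool-delta to C [-0.8  0.   0.4] mm
 tq [-0.038  0.06   0.003] F [ 0.1  0.8 -0.5] q1 -0.42 q6 -1.54 grip 0.0601 q4 0.0
```

View pics/l4.png

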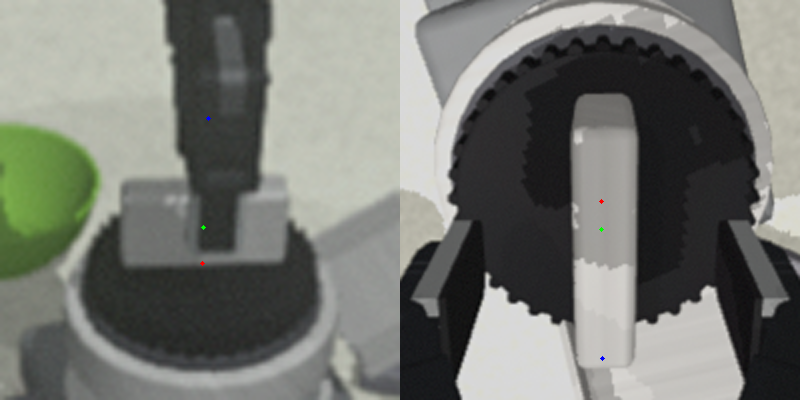

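```bash
python3 - <<'E'
from st import *
from cell import optics
import cv2
s=monitor.observe();r=R.from_quat(s["tcp_rot"]).as_matrix();p=s["ee_pos"]
c=optics.camera_info("side");Ti=np.linalg.inv(c["world_from_camera"])
def pr(q): return cv2.projectPoints(np.array(q),cv2.Rodrigues(Ti[:3,:3])[0],Ti[:3,3],c["K"],c["dist"])[0].reshape(-1,2)
u=pr([p])[0]; x0=int(u[0]-50);y0=int(u[1]-65)
for off in(.03,.04):
  for z in (.155,.165,.175,.185,.195):
    q=p-r[:,0]*off; q[2]=z; print(off,z,((pr([q])[0]-[x0,y0]+.5)*4).round(0))
E
```

```text
0.03 0.155 [210. 311.]
0.03 0.165 [211. 292.]
0.03 0.175 [212. 272.]
0.03 0.185 [213. 252.]
0.03 0.195 [214. 232.]
0.04 0.155 [213. 327.]
0.04 0.165 [213. 307.]
0.04 0.175 [214. 288.]
0.04 0.185 [215. 268.]
0.04 0.195 [216. 247.]
```

step_arm:
  series:
    - {"travel":[0,0.007,0],"twist":0,"hand":0.04}
    - {"travel":[0,0.006,0],"twist":0,"hand":0.03}
    - {"travel":[0,0,0],"twist":0,"hand":0.02}
    - {"travel":[0,0,0],"twist":0,"hand":0.01}
    - {"travel":[0,0,0],"twist":0,"hand":0.0}

```text
clock: 4.02
ee_pos: [0.5811, -0.1359, 0.1426]
tcp_rot: [-0.599, -0.376, 0.375, 0.6]
force: [-1.5, -0.9, -0.9]
grip_width: 0.0146
```

step_arm:
  series:
    - {"travel":[0,0,0],"twist":0,"hand":0.0}
    - {"travel":[0,0,0],"twist":0,"hand":0.0}
    - {"travel":[0,0,0],"twist":0,"hand":0.0}

```text
clock: 4.27
ee_pos: [0.581, -0.1359, 0.1426]
tcp_rot: [-0.599, -0.376, 0.375, 0.6]
force: [0.0, 1.1, -1.4]
grip_width: 0.0148
```

```bash
python3 look.py l5 side wrist
```

```text
clk 4.27 yaw 64.2 down-axis [ 0.     0.002 -1.   ] pos [ 0.581  -0.1359  0.1426] tool-delta to C [-1.8 -0.   2.5] mm
 tq [-0.086  0.073  0.013] F [ 0.   1.1 -1.4] q1 -0.42 q6 -1.54 grip 0.0148 q4 0.002
```

View pics/l5.png

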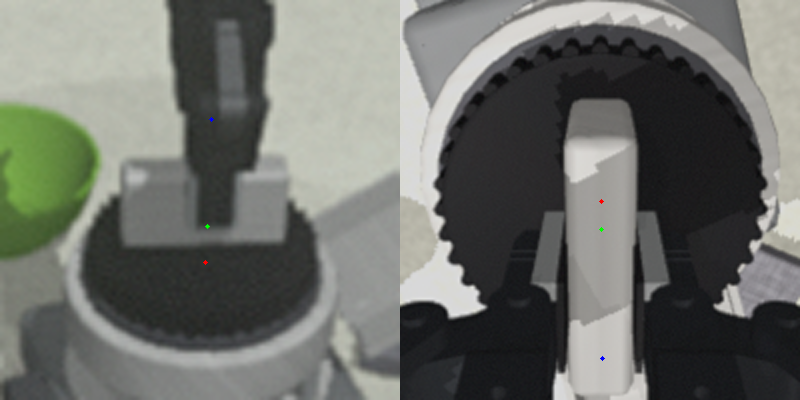

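step_arm:
  series:
    - {"travel":[0,0,0.001],"twist":4,"hand":0.0}
    - {"travel":[0,0,0.0005],"twist":4,"hand":0.0}
    - {"travel":[0,0,0.0005],"twist":4,"hand":0.0}
    - {"travel":[0,0,0],"twist":4,"hand":0.0}

```text
clock: 4.7
ee_pos: [0.5806, -0.1367, 0.1426]
tcp_rot: [0.648, 0.286, -0.285, -0.646]
force: [-1.2, -0.0, 1.6]
grip_width: 0.0149
```

```bash
python3 st.py
```

```text
clk 4.70 yaw 47.6 down-axis [ 0.003 -0.001 -1.   ] pos [ 0.5806 -0.1367  0.1426] tool-delta to C [-1.6 -0.   2.1] mm
 tq [ 0.048  0.398 -0.041] F [-1.2 -0.   1.6] q1 -0.42 q6 -1.25 grip 0.0149 q4 0.0
```

step_arm:
  series:
    - {"travel":[0,0,0],"twist":6,"hand":0.0}
    - {"travel":[0,0,0],"twist":6,"hand":0.0}
    - {"travel":[0,0,0],"twist":6,"hand":0.0}
    - {"travel":[0,0,0],"twist":6,"hand":0.0}
    - {"travel":[0,0,0],"twist":0,"hand":0.0}

```text
clock: 5.12
ee_pos: [0.5794, -0.1374, 0.1426]
tcp_rot: [0.694, 0.137, -0.136, -0.693]
force: [0.8, 0.8, -0.7]
grip_width: 0.0151
```

```bash
python3 look.py l6 side wrist
```

```text
clk 5.12 yaw 22.3 down-axis [ 0.001 -0.002 -1.   ] pos [ 0.5794 -0.1374  0.1426] tool-delta to C [-0.9 -0.   1.4] mm
 tq [0.136 0.014 0.08 ] F [ 0.8  0.8 -0.7] q1 -0.42 q6 -0.81 grip 0.0151 q4 -0.001
```

View pics/l6.png

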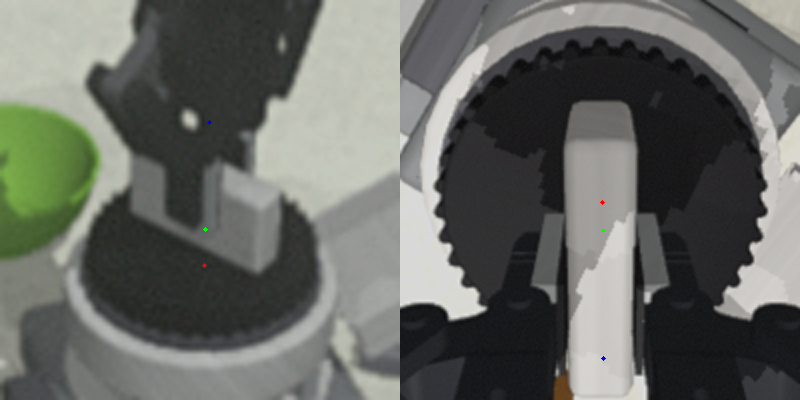

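step_arm:
  series:
    - {"travel":[0,0,0],"twist":6,"hand":0.0}
    - {"travel":[0,0,0],"twist":6,"hand":0.0}
    - {"travel":[0,0,0],"twist":6,"hand":0.0}
    - {"travel":[0,0,0],"twist":6,"hand":0.0}
    - {"travel":[0,0,0],"twist":0,"hand":0.0}

```text
clock: 5.63
ee_pos: [0.5781, -0.1376, 0.1426]
tcp_rot: [0.708, -0.009, 0.008, -0.706]
force: [0.6, 0.5, -1.2]
grip_width: 0.0149
```

```bash
python3 st.py
```

```text
clk 5.63 yaw -1.4 down-axis [-0.002 -0.002 -1.   ] pos [ 0.5781 -0.1376  0.1426] tool-delta to C [-0.1 -0.   1.1] mm
 tq [0.093 0.003 0.022] F [ 0.6  0.5 -1.2] q1 -0.42 q6 -0.39 grip 0.0149 q4 -0.003
```

step_arm:
  series:
    - {"travel":[0,0,0],"twist":6,"hand":0.0}
    - {"travel":[0,0,0],"twist":6,"hand":0.0}
    - {"travel":[0,0,0],"twist":4,"hand":0.0}
    - {"travel":[0,0,0],"twist":0,"hand":0.0}

```text
clock: 5.97
ee_pos: [0.5773, -0.1374, 0.1426]
tcp_rot: [0.7, -0.105, 0.102, -0.699]
force: [-0.1, -0.2, -1.2]
grip_width: 0.0151
```

```bash
python3 st.py
```

```text
clk 5.97 yaw -16.8 down-axis [-0.004 -0.001 -1.   ] pos [ 0.5773 -0.1374  0.1426] tool-delta to C [ 0.4 -0.   1.1] mm
 tq [ 0.056 -0.016  0.118] F [-0.1 -0.2 -1.2] q1 -0.42 q6 -0.13 grip 0.0151 q4 -0.003
```

step_arm:
  series:
    - {"travel":[0,0,0],"twist":4,"hand":0.0}
    - {"travel":[0,0,0],"twist":4,"hand":0.0}
    - {"travel":[0,0,0],"twist":0,"hand":0.0}

```text
clock: 6.22
ee_pos: [0.5769, -0.1373, 0.1426]
tcp_rot: [0.692, -0.148, 0.146, -0.691]
force: [-0.1, -0.7, -0.5]
grip_width: 0.015
```

```bash
python3 st.py
```

```text
clk 6.22 yaw -24.0 down-axis [-0.004 -0.001 -1.   ] pos [ 0.5769 -0.1373  0.1426] tool-delta to C [ 0.7 -0.   1.2] mm
 tq [0.082 0.028 0.035] F [-0.1 -0.7 -0.5] q1 -0.42 q6 -0.00 grip 0.0150 q4 -0.003
```

step_arm:
  series:
    - {"travel":[0,0,0],"twist":4,"hand":0.0}
    - {"travel":[0,0,0],"twist":4,"hand":0.0}
    - {"travel":[0,0,0],"twist":0,"hand":0.0}

```text
clock: 6.47
ee_pos: [0.5766, -0.1371, 0.1426]
tcp_rot: [0.682, -0.192, 0.188, -0.68]
force: [-0.5, 0.2, -0.4]
grip_width: 0.0147
```

```bash
python3 st.py
```

```text
clk 6.47 yaw -31.2 down-axis [-0.005 -0.    -1.   ] pos [ 0.5766 -0.1371  0.1426] tool-delta to C [ 0.9 -0.   1.3] mm
 tq [ 0.035  0.052 -0.142] F [-0.5  0.2 -0.4] q1 -0.42 q6 0.12 grip 0.0147 q4 -0.003
```

step_arm:
  series:
    - {"travel":[0,0,0],"twist":4,"hand":0.0}
    - {"travel":[0,0,0],"twist":3,"hand":0.0}
    - {"travel":[0,0,0],"twist":0,"hand":0.0}

```text
clock: 6.72
ee_pos: [0.5763, -0.1369, 0.1426]
tcp_rot: [0.671, -0.228, 0.224, -0.669]
force: [-0.4, 0.3, 0.1]
grip_width: 0.0146
```

```bash
python3 st.py
```

```text
clk 6.72 yaw -37.3 down-axis [-0.005 -0.    -1.   ] pos [ 0.5763 -0.1369  0.1426] tool-delta to C [ 1.1 -0.   1.4] mm
 tq [0.056 0.05  0.075] F [-0.4  0.3  0.1] q1 -0.42 q6 0.23 grip 0.0146 q4 -0.002
```

step_arm:
  series:
    - {"travel":[0,0,0],"twist":3,"hand":0.0}
    - {"travel":[0,0,0],"twist":3,"hand":0.0}
    - {"travel":[0,0,0],"twist":0,"hand":0.0}

```text
clock: 6.97
ee_pos: [0.5761, -0.1367, 0.1426]
tcp_rot: [0.66, -0.257, 0.253, -0.659]
force: [-0.8, 0.4, 0.0]
grip_width: 0.0149
```

```bash
python3 st.py
```

```text
clk 6.97 yaw -42.3 down-axis [-0.006  0.    -1.   ] pos [ 0.5761 -0.1367  0.1426] tool-delta to C [ 1.3 -0.   1.4] mm
 tq [ 0.038 -0.023  0.009] F [-0.8  0.4  0. ] q1 -0.42 q6 0.32 grip 0.0149 q4 -0.002
```

step_arm:
  series:
    - {"travel":[0.001,0,0.001],"twist":4,"hand":0.0}
    - {"travel":[0,0,0],"twist":4,"hand":0.0}
    - {"travel":[0,0,0],"twist":4,"hand":0.0}
    - {"travel":[0,0,0],"twist":0,"hand":0.0}

```text
clock: 7.3
ee_pos: [0.5756, -0.1363, 0.1426]
tcp_rot: [0.633, -0.321, 0.315, -0.631]
force: [-2.7, -0.5, -0.4]
grip_width: 0.0148
```

```bash
python3 st.py
```

```text
clk 7.30 yaw -53.4 down-axis [-0.009  0.001 -1.   ] pos [ 0.5756 -0.1363  0.1426] tool-delta to C [ 1.6 -0.   1.8] mm
 tq [ 0.002 -0.042 -0.124] F [-2.7 -0.5 -0.4] q1 -0.42 q6 0.51 grip 0.0148 q4 -0.003
```

step_arm:
  series:
    - {"travel":[0,0,0],"twist":4,"hand":0.0}
    - {"travel":[0,0,0],"twist":4,"hand":0.0}
    - {"travel":[0,0,0],"twist":0,"hand":0.0}

```text
clock: 7.55
ee_pos: [0.5754, -0.1359, 0.1426]
tcp_rot: [0.612, -0.36, 0.353, -0.609]
force: [-2.4, 1.2, -0.7]
grip_width: 0.0144
```

```bash
python3 st.py
```

```text
clk 7.55 yaw -60.5 down-axis [-0.01   0.002 -1.   ] pos [ 0.5754 -0.1359  0.1426] tool-delta to C [ 1.8 -0.   2. ] mm
 tq [ 0.067 -0.059  0.013] F [-2.4  1.2 -0.7] q1 -0.42 q6 0.64 grip 0.0144 q4 -0.003
```

step_arm:
  series:
    - {"travel":[0,0,0],"twist":4,"hand":0.0}
    - {"travel":[0,0,0],"twist":4,"hand":0.0}
    - {"travel":[0,0,0],"twist":3,"hand":0.0}
    - {"travel":[0,0,0],"twist":0,"hand":0.0}

```text
clock: 7.88
ee_pos: [0.5752, -0.1354, 0.1426]
tcp_rot: [0.579, -0.411, 0.404, -0.576]
force: [-2.4, 0.8, 0.4]
grip_width: 0.0146
```

```bash
python3 look.py l7 scene wrist
```

```text
clk 7.88 yaw -70.4 down-axis [-0.01   0.002 -1.   ] pos [ 0.5752 -0.1354  0.1426] tool-delta to C [ 1.9 -0.   2.3] mm
 tq [ 0.087 -0.04  -0.105] F [-2.4  0.8  0.4] q1 -0.42 q6 0.81 grip 0.0146 q4 -0.002
```

View pics/l7.png

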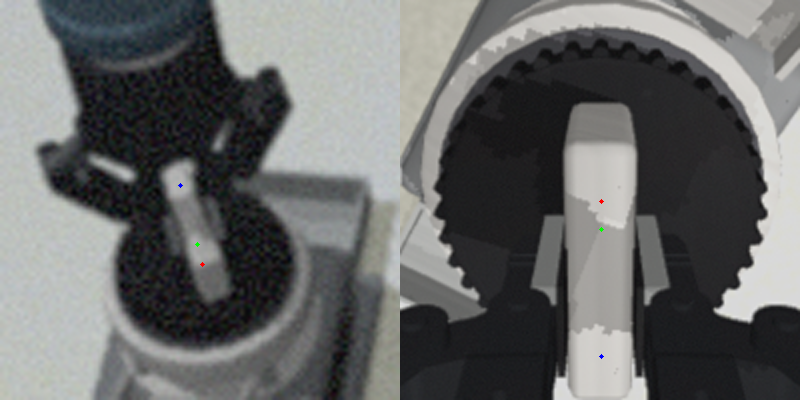

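Bar is still square in the pads (wrist view: bar upright at column ~600 between pads), no slip. Next detent (7) is at yaw −75.8.

step_arm:
  series:
    - {"travel":[0,0,0],"twist":3,"hand":0.0}
    - {"travel":[0,0,0],"twist":3,"hand":0.0}
    - {"travel":[0,0,0],"twist":3,"hand":0.0}
    - {"travel":[0,0,0],"twist":0,"hand":0.0}

```text
clock: 8.32
ee_pos: [0.5751, -0.135, 0.1426]
tcp_rot: [0.549, -0.451, 0.445, -0.546]
force: [-1.5, -0.3, 0.0]
grip_width: 0.0148
```

```bash
python3 st.py
```

```text
clk 8.32 yaw -78.6 down-axis [-0.01   0.003 -1.   ] pos [ 0.5751 -0.135   0.1426] tool-delta to C [ 2.  -0.   2.5] mm
 tq [ 0.015 -0.084  0.336] F [-1.5 -0.3  0. ] q1 -0.42 q6 0.95 grip 0.0148 q4 -0.002
```

step_arm:
  series:
    - {"travel":[0,0,0],"twist":2,"hand":0.0}
    - {"travel":[0,0,0],"twist":1,"hand":0.0}
    - {"travel":[0,0,0],"twist":0,"hand":0.0}

```text
clock: 8.57
ee_pos: [0.5751, -0.1349, 0.1426]
tcp_rot: [0.54, -0.462, 0.455, -0.536]
force: [-1.8, -0.2, 0.4]
grip_width: 0.0147
```

```bash
python3 st.py
```

```text
clk 8.57 yaw -80.9 down-axis [-0.01   0.003 -1.   ] pos [ 0.5751 -0.1349  0.1426] tool-delta to C [ 2.  -0.   2.6] mm
 tq [ 0.145 -0.074  0.356] F [-1.8 -0.2  0.4] q1 -0.42 q6 1.00 grip 0.0147 q4 -0.002
```

step_arm:
  series:
    - {"travel":[0,0,0],"twist":0.5,"hand":0.0}
    - {"travel":[0,0,0],"twist":0,"hand":0.0}

```text
clock: 8.73
ee_pos: [0.5751, -0.1349, 0.1426]
tcp_rot: [0.539, -0.463, 0.457, -0.535]
force: [-1.1, 0.2, -0.4]
grip_width: 0.0149
```

```bash
python3 st.py
```

```text
clk 8.73 yaw -81.2 down-axis [-0.01   0.002 -1.   ] pos [ 0.5751 -0.1349  0.1426] tool-delta to C [ 2.  -0.   2.7] mm
 tq [0.098 0.061 0.414] F [-1.1  0.2 -0.4] q1 -0.42 q6 1.00 grip 0.0149 q4 -0.002
```

step_arm:
  series:
    - {"travel":[0.0005,0,0],"twist":-6,"hand":0.0}
    - {"travel":[0,0,0],"twist":-6,"hand":0.0}
    - {"travel":[0,0,0],"twist":-6,"hand":0.0}
    - {"travel":[0,0,0],"twist":-6,"hand":0.0}
    - {"travel":[0,0,0],"twist":-6,"hand":0.0}

```text
clock: 9.15
ee_pos: [0.5757, -0.1364, 0.1426]
tcp_rot: [0.642, -0.301, 0.295, -0.641]
force: [-2.5, 0.3, -0.5]
grip_width: 0.0151
```

step_arm:
  series:
    - {"travel":[0,0,0],"twist":-6,"hand":0.0}
    - {"travel":[0,0,0],"twist":-6,"hand":0.0}
    - {"travel":[0,0,0],"twist":-6,"hand":0.0}
    - {"travel":[0,0,0],"twist":-6,"hand":0.0}
    - {"travel":[0,0,0],"twist":0,"hand":0.0}

```text
clock: 9.57
ee_pos: [0.5769, -0.1373, 0.1426]
tcp_rot: [0.691, -0.151, 0.146, -0.691]
force: [-2.6, 1.9, 0.6]
grip_width: 0.0149
```

```bash
python3 st.py
```

```text
clk 9.57 yaw -24.2 down-axis [-0.007  0.001 -1.   ] pos [ 0.5769 -0.1373  0.1426] tool-delta to C [ 0.7 -0.   1.2] mm
 tq [0.182 0.152 0.045] F [-2.6  1.9  0.6] q1 -0.42 q6 0.00 grip 0.0149 q4 -0.001
```

step_arm:
  series:
    - {"travel":[0,0,0],"twist":-4,"hand":0.0}
    - {"travel":[0,0,0],"twist":-4,"hand":0.0}
    - {"travel":[0,0,0],"twist":-0.5,"hand":0.0}
    - {"travel":[0,0,0],"twist":0,"hand":0.0}

```text
clock: 9.9
ee_pos: [0.5773, -0.1374, 0.1426]
tcp_rot: [-0.7, 0.1, -0.096, 0.701]
force: [-1.5, 0.8, -0.8]
grip_width: 0.0149
```

```bash
python3 look.py l8 scene wrist
```

```text
clk 9.90 yaw -16.0 down-axis [-0.006  0.002 -1.   ] pos [ 0.5773 -0.1374  0.1426] tool-delta to C [ 0.4 -0.   1.1] mm
 tq [0.124 0.112 0.114] F [-1.5  0.8 -0.8] q1 -0.42 q6 -0.14 grip 0.0149 q4 -0.001
```

View pics/l8.png

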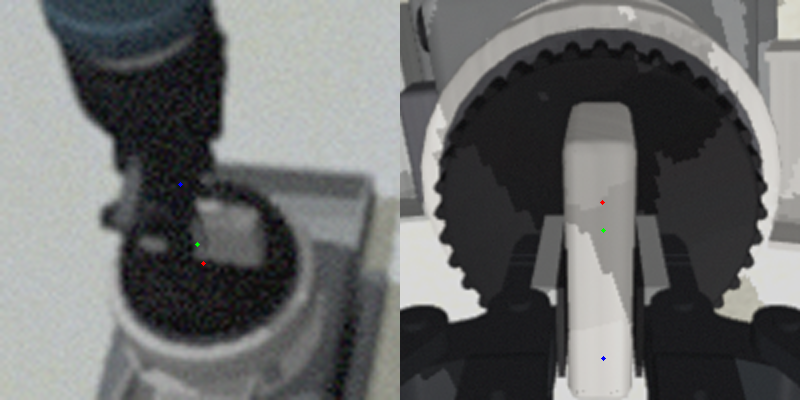

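step_arm:
  series:
    - {"travel":[0,0,0],"twist":0,"hand":0.06}
    - {"travel":[0,0,0],"twist":0,"hand":0.06}
    - {"travel":[0,0,0],"twist":0,"hand":0.06}
    - {"travel":[0,0,0],"twist":0,"hand":0.06}

```text
clock: 10.33
ee_pos: [0.5782, -0.1381, 0.1428]
tcp_rot: [0.7, -0.102, 0.099, -0.7]
force: [-0.0, -0.1, 0.0]
grip_width: 0.06
```

step_arm:
  series:
    - {"travel":[0,-0.02,0],"twist":0,"hand":0.06}
    - {"travel":[0,-0.03,0],"twist":0,"hand":0.06}
    - {"travel":[0,-0.03,0],"twist":0,"hand":0.06}
    - {"travel":[0,0,0],"twist":0,"hand":0.06}

```text
clock: 10.67
ee_pos: [0.5774, -0.1379, 0.2235]
tcp_rot: [-0.699, 0.104, -0.098, 0.7]
force: [1.5, -0.3, 0.5]
grip_width: 0.0603
```

```bash
python3 - <<'E'
from st import *
from cell import optics
import cv2
st()
for n in("scene","side","wrist"): cv2.imwrite(f"pics/{n}9.png",optics.snapshot(n)[:,:,::-1])
im=cv2.imread("pics/side9.png")[205:315,250:350];cv2.imwrite("pics/c9.png",cv2.resize(cv2.convertScaleAbs(im,alpha=1.5),None,fx=5,fy=5,interpolation=cv2.INTER_CUBIC))
E
```

```text
clk 10.67 yaw -16.4 down-axis [-0.009  0.002 -1.   ] pos [ 0.5774 -0.1379  0.2235] tool-delta to C [ 0.2 -0.   1.5] mm
 tq [-0.027 -0.048  0.009] F [ 1.5 -0.3  0.5] q1 -0.42 q6 -0.13 grip 0.0603 q4 -0.001
```

View pics/wrist9.png

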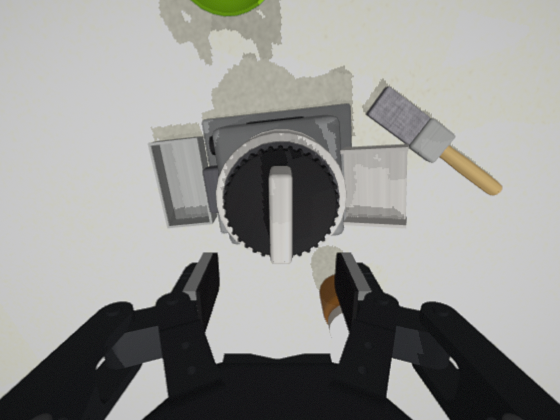

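View pics/c9.png

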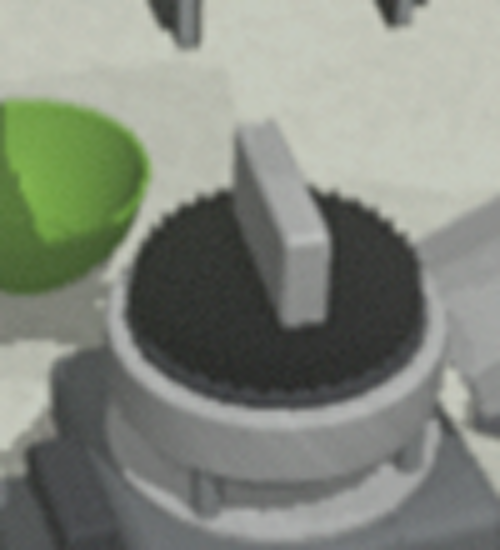

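View pics/scene9.png

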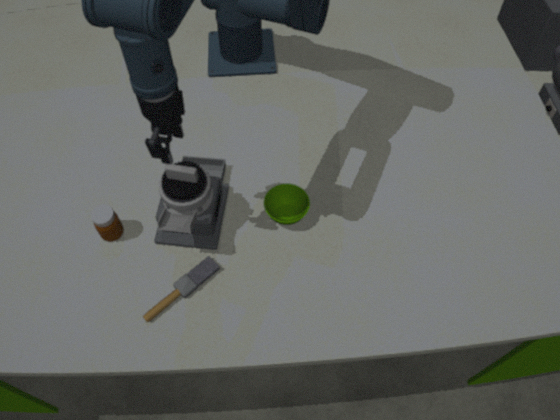

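```bash
python3 - <<'E'
from st import *
from cell import optics
import cv2
c=optics.camera_info("wrist")
im=cv2.imread("pics/wrist9.png");g=cv2.cvtColor(im,cv2.COLOR_BGR2GRAY).astype(float)
def edges(g,r0,r1,x0,x1):
    L=[];Rr=[]
    for v in range(r0,r1,2):
        d=np.gradient(cv2.GaussianBlur(g[v:v+1,x0:x1],(3,1),0)[0]); L.append((x0+d.argmax(),v));Rr.append((x0+d.argmin(),v))
    return L,Rr
s=monitor.observe()
def ang(L,s):
    T=np.eye(4);T[:3,:3]=R.from_quat(s["tcp_rot"]).as_matrix();T[:3,3]=s["ee_pos"];T=T@c["hand_eye"]
    u=cv2.undistortPoints(np.array(L,float).reshape(-1,1,2),c["K"],c["dist"]).reshape(-1,2)
    d=np.c_[u,np.ones(len(u))]@T[:3,:3].T;o=T[:3,3];w=(o+d*((.194-o[2])/d[:,2])[:,None])[:,:2]
    vx,vy,_,_=cv2.fitLine(w.astype(np.float32)*1000,cv2.DIST_HUBER,0,.01,.01).ravel();return np.degrees(np.arctan2(vy,vx))
L,Rr=edges(g,184,250,255,310); print(ang(L,s),ang(Rr,s))
g1=cv2.cvtColor(cv2.imread("pics/wrist1.png"),cv2.COLOR_BGR2GRAY).astype(float)
L,Rr=edges(g1,184,250,262,310)
s1=dict(tcp_rot=[-.591,-.378,.384,.601],ee_pos=[.5746,-.1382,.2274]); print(ang(L,s1),ang(Rr,s1))
E
```

```text
74.449715 74.45709
-25.052492 -25.485163
```

```bash
python3 -c "
from cell import env; print(env.hand_in())"
```

```text
the job is handed in; nothing more can be done
None
```

I turned the ring clockwise until the burrs touched, backed it off three clicks, let go, and handed the job in at about 10.7 s. No verdict was reported.

- **Touch:** the burrs met at the 7th click. Wrist torque rose from about 0.1 N m on the clicks to 0.34 and then 0.41 N m, about 5° past the click. That is well short of the one-click damage limit.
- **Back-off:** after release, the last wrist picture put the bar 80.3° clockwise of where it started. That is 4 clicks, so it stands 3 clicks open from the touch.
- **Other objects:** in the overview pictures from before and after, the bowl, jar and brush look unmoved; I did not measure them. Contact forces I read stayed under about 4 N.

**Checks that failed or disagreed:**
- **First grasp:** it missed and the fingers shut above the bar. The pictures showed the fingertips about 25–30 mm further back than the stated tool point. I reopened, went lower and gripped properly in one grasp.
- **Grip width:** it read about 15 mm on the 16 mm bar.
- **Torque readings:** they were noisy, by roughly 0.1 N m, so I identified the clicks by angle.

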